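# Pack and hold a routing template under the fence lip

### The job

Lay the brown separator sheet flat and square on the dark panel of the fixture, wholly on the panel and just in front of the fence's metal lip, and let go of it. Then take the plywood template by its red handle, stack it flat on the sheet, square to the fence and centred on the panel from side to side, and slide it in under the lip against the hidden spring stop until it is fully home. Finish while still gripping the handle and holding the template pressed home: do not let go, do not ram it, and leave the tape roll, glue bottle, screwdriver and router where they are.

Things in the scene. Friction and masses are not known exactly. Their poses are not given: they have to be found in the camera images.
- fixture: Fixed routing fixture; origin at its underside, +x to the fence (push direction), y along the fence, z up. Base board 12 mm thick, x -110 to 85, y -110 to 110. On it the dark grey panel, x -100 to 60, y -95 to 95, top at z = 28 mm. Behind it a blue fence wall, front face x = 60, carrying the aluminium lip (lip) with two black knobs, tops at z = 69, at x = 72, y = +-85 mm.
- lip (a point): Middle of the lip's free edge, at its underside: fixture x = 28, y = 0, z = 51 mm; axes as the fixture. The lip overhangs from the wall to here, is 8 mm thick (top z = 59) and 220 mm wide. Sheet and template stacked reach z = 46, 5 mm below it.
- home (a point): Where the template's origin (centre of its underside) lies when it is fully home: fixture x = -8, y = 0, z = 34 mm; axes as the fixture. 24 mm of the template is then under the lip.
- stop_bar (a joint): Travel (m) of the orange stop bar, hidden under the lip: 0 at rest, to 0.010 when pushed fully in along fixture +x. Its front face is at fixture x = 42 mm at rest, 52 fully in; y -60 to 60, z 37 to 48 mm. Spring: 2 N at first, 9 N fully in, then a solid stop. It pushes the template back out if not held.
- sheet: Brown rigid hardboard separator, 100 (x) by 160 (y) by 6 mm, 0.07 kg, flat on the bench; origin at the centre of its underside. Two windows, |x| < 22, |y| 20 to 66 mm, leave a bar 40 mm wide (y -20 to 20) in the middle: a fingertip in each window pinches the bar along y. Ends alike. It fits in front of the lip with its centre near fixture x = -28, y = 0.
- template: Pale cream plywood routing template, 120 (x) by 160 (y) by 12 mm, about 0.2 kg, lying flat on the bench; origin at the centre of its underside. Two windows, |x| under 30, |y| 30 to 60 mm. In the centre of its top a red handle block 40 (x) by 30 (y) mm, 35 mm high, top 47 mm above the underside. Either x edge may go to the fence.
- tape_roll: Yellow tape roll lying flat, 70 mm across, 24 mm high; origin at the centre of its underside. Leave it alone.
- glue: White glue bottle with red cap, 56 mm across, 150 mm high; origin at the centre of its underside. Leave it alone.
- screwdriver: Screwdriver lying on the bench beyond the work, roughly along world y, about 200 mm long; origin at its underside. Leave it alone.
- router: Teal hand-held trim router standing on its 85 mm square base, 160 mm high; origin at the centre of its underside. Leave it alone.
Not all that is in view belongs to the job. There is more than one size of the sheet; the one meant has the size given above.

How it is judged:
By the outcome, as a careful person would: the job done as asked, in the order asked, and still so for the second after the job is handed in, while the arm keeps its last pose, push and grip.
It also fails if it takes over 61 s, if anything falls off the work surface, if the arm or the gripper's body presses on something with over 40 N, if the wrist force passes 120 N, or if a joint passes its speed limit or range.

### The arm

A 6-joint arm with a two-finger parallel gripper is mounted at the origin on the work surface. World frame = base frame: x ahead of the robot, y to its left, z up, the work surface at z = 0. Lengths are in m, angles in rad, forces in N, time in s.
With the tool pointing down it reaches from about 0.35 to 0.975 m from the base axis. Payload 4.9 kg.
Tool frame: the origin (TCP) lies between the finger pads; the fingertips stand 25 mm ahead of it and the grasp point (between the pads) lies 6 mm ahead of it (manip.tcp_to_tips is the z of the fingertips in the tool frame, in m); z points along the fingers, y is the line along which they close (so a half turn about z gives the same grasp; the last joint's range is limited). The gripper opens to 85 mm and grips with 20 to 120 N. Pads are 22 mm wide; open, the fingers measure 114 mm over their backs; the gripper's body (76 mm by 85 mm) begins 54 mm behind the grasp point. The pads swing forward as they close: fully open they stand 13 mm farther back than shut.
Start: joints at [1.215, 0.053, 1.613, -0, 1.476, -0.119], TCP at [0.147, 0.608, 0.256] pointing down, gripper open.
Joint ranges: [-3.01, 3.01], [-1.01, 2.22], [0.06, 2.58], [-1.02, 4.17], [0.09, 2.62], [-3.14, 3.14]. Speed limits (rad/s): [2.57, 2.57, 3.14, 3.14, 3.14, 3.14].

### API

Orientations are given as a unit quaternion [w, x, y, z].
In Python, from plant import manip gives the robot as it stands. The module is installed in compiled form; this text tells all that it offers.
- The arm moves only by the tool arm_command, never from a script. Its argument "moves" is a list of rows, each a list of 3 entries, a list of its own where there are three numbers: the opening, from -1 (shut) to 1 (fully open), then the shift along the tool's x, y, z in units of 0.15 m (1.0 is 0.15 m), then the turn about the tool's z in units of 2 pi rad (1.0 is 2 pi rad). A call has 1 to 20 rows; each row is the pose to reach, as a shift and turn from the pose commanded when the call began, along the tool's axes at that moment, turning the shorter way round; what a row does not reach only later rows make up. A row lasts 1/12 s, in which the tool goes at most 41.7 mm and 7.16 degrees, less where a joint would pass 70% of its speed; a pose out of reach is approached as far as the arm can. A call with a number of a shift or a turn outside -1 to 1 is refused whole. A call with a gripper value outside its range is refused whole. The fingers move at their own pace and stop on an object; the grip force is fixed at half the most. Time passes only in rows, so rows that repeat a pose let the fingers close. It gives the time, the measured TCP pose, the force, the opening and the grip force at its end, in the units of the state.
- manip.state(): the state, without advancing time (a new reading comes with each control period).
- manip.grab_frame(name): name is "scene" or "top"; returns a dict with "frame" (480x640x3 uint8, red, green, blue), "fx", "fy", "cx", "cy" (pixels), "k1" (the pictures are not rectified: a ray, as slopes to the right and down, at radius r is drawn at 1 + k1 r^2 times it, then the intrinsics apply), "R" (3x3) and "t" (3): a world point X has camera coordinates R X + t. Camera axes: x right, y down, z forward; pixel columns grow to the right and rows downward; lengths in m; the calibration is good to about 2 mm. A picture is of the moment at which its call begins. There is no depth.
- manip.job_done(): hands the job in; it is judged then, once.
Trained networks look in a picture, given as the dict that the camera call returned (one of the last four; its "shot" number tells which), for a name from the list of things; names that differ only in an ending like _2 or _b are one class to them, and where a whole thing is asked for, a point or a joint stands for the part that bears it (a point fixed in the world has none). Each returns a list of dicts, best first, with "confidence" (0 to 1); they miss things now and then, are a little off and sometimes report something else, mostly with a low value. They report only what shows in the picture. A call takes as long as a camera call. They do not tell look-alikes from the thing itself.
- manip.search_frame(picture, target): "extent" ([left, top, right, bottom] in pixels, round what is visible of it).
The state is a dict: "time": time; "joint_pos": joint angles; "joint_vel": joint speeds; "joint_efforts": joint torques, N m; "tool_pos": TCP position; "tool_rot": TCP orientation; "contact_force": force on the tool from outside, world axes, zero at the start; "ft_torque": the same for the moment, N m; "gripper_width": opening from 0.0 (shut) to 1.0 (fully open); "grasp_force": force on a finger pad.
Only numpy, scipy, OpenCV 4.12 (cv2) and the standard library are available. Lean on these libraries where they do the work, as an engineer would, in place of code of your own. Each camera call takes 0.05 s, during which the arm holds its last target. There are 200 camera calls.

## Working session

There is one attempt and no reset: what is moved stays moved. The work goes in short steps, Python scripts to look and compute and a tool call to move; the robot and the scene stay as the last step left them, time stands still between calls to the robot, and variables do not carry over. Pictures are saved under pics/ and viewed, at most 10 in all, crops included, and the job is handed in when it is done.

Besides the shell and the picture viewer there is one more tool, called after ">>>" by a JSON object that holds its "name" and its "arguments", one argument or row to a line. arm_command: Moves the arm, as the interface text tells. Shifts and turns lie within -1 to 1; 1 stands for 0.15 m of shift or 2 pi rad of turn. Its arguments: {"type":"object","properties":{"moves":{"type":"array"}},"required":["moves"]}

```bash
mkdir -p pics; cat > h.py <<'E'
import numpy as np, cv2
from plant import manip
def cam(n): return manip.grab_frame(n)
def px2w(p,uv,z):
    K=np.array([[p['fx'],0,p['cx']],[0,p['fy'],p['cy']],[0,0,1.]])
    q=cv2.undistortPoints(np.array(uv,float).reshape(-1,1,2),K,np.array([p['k1'],0,0,0.])).reshape(-1,2)
    R=np.array(p['R']);t=np.array(p['t']);C=-R.T@t
    d=np.c_[q,np.ones(len(q))]@R
    return C+d*((z-C[2])/d[:,2])[:,None]
def w2px(p,X):
    K=np.array([[p['fx'],0,p['cx']],[0,p['fy'],p['cy']],[0,0,1.]])
    R=np.array(p['R']);t=np.array(p['t'])
    return cv2.projectPoints(np.array(X,float).reshape(-1,1,3),cv2.Rodrigues(R)[0],t,K,np.array([p['k1'],0,0,0.]))[0].reshape(-1,2)
def save(p,n): cv2.imwrite('pics/'+n,p['frame'][:,:,::-1])
E
python3 - <<'E'
from h import *
for n in('top','scene'):
    p=cam(n);save(p,n+'0.png');np.save(n+'0.npy',p,allow_pickle=True)
    print(n,p['fx'],p['k1'],-np.array(p['R']).T@np.array(p['t']))
    for k in['fixture','lip','sheet','template','tape_roll','glue','screwdriver','router']:
        for d in manip.search_frame(p,k)[:3]: 
            e=np.round(d['extent']); print(k,e,round(d['confidence'],2),px2w(p,[[(e[0]+e[2])/2,(e[1]+e[3])/2]],0).round(3)[0,:2])
print(manip.state())
E
```

```text
top 566.252246197954 -0.07490088273720052 [ 0.19620012 -0.0023432   1.35803899]
fixture [317. 186. 423. 290.] 0.6 [ 0.515 -0.103]
lip [320. 184. 427. 288.] 0.84 [ 0.52  -0.111]
lip [123. 232. 157. 267.] 0.15 [0.468 0.464]
sheet [130. 161. 184. 210.] 0.85 [0.635 0.438]
sheet [176. 244. 246. 294.] 0.78 [0.425 0.284]
sheet [121. 314. 233. 424.] 0.66 [0.184 0.347]
template [197. 164. 273. 223.] 0.74 [0.619 0.238]
tape_roll [124. 234. 155. 269.] 0.74 [0.463 0.465]
glue [499. 271. 536. 300.] 0.89 [ 0.407 -0.464]
screwdriver [226. 129. 307. 141.] 0.92 [0.779 0.167]
router [503. 195. 557. 241.] 0.79 [ 0.579 -0.504]
scene 532.8926790529866 -0.12520241167320612 [ 0.81821172 -0.64385258  1.15481724]
fixture [244. 235. 363. 341.] 0.56 [ 0.513 -0.112]
lip [244. 234. 368. 341.] 0.74 [ 0.518 -0.108]
sheet [320. 144. 366. 192.] 0.95 [0.426 0.278]
sheet [247.  91. 318. 159.] 0.92 [0.189 0.345]
sheet [415. 143. 449. 176.] 0.73 [0.639 0.433]
template [369. 177. 433. 235.] 0.59 [0.625 0.233]
tape_roll [374. 118. 395. 144.] 0.85 [0.471 0.471]
glue [167. 351. 197. 394.] 0.7 [ 0.376 -0.432]
glue [429. 218.
[... 352 characters left out ...]
joint_pos': array([ 1.21499624e+00,  5.27064410e-02,  1.61290282e+00, -2.20898046e-05,
        1.47602691e+00, -1.18968561e-01]), 'joint_vel': array([-0.00039734,  0.00130844,  0.00089368, -0.00106803,  0.00092198,
        0.00178781]), 'joint_efforts': array([-2.16639761e-03, -3.93699932e+01, -3.70461559e+01, -1.98878402e-04,
        4.94329288e-04,  1.62247943e-06]), 'tool_pos': array([0.14661633, 0.60753172, 0.25629789]), 'tool_rot': array([ 5.57024091e-06,  1.18138175e-01,  9.92997166e-01, -2.37338855e-05]), 'contact_force': array([ 0.1615045 ,  0.32952197, -0.76005551]), 'ft_torque': array([-0.04228144, -0.02178351,  0.04431159]), 'grasp_force': 0.0, 'gripper_width': 1.0018223719928834}
```

View pics/top0.png

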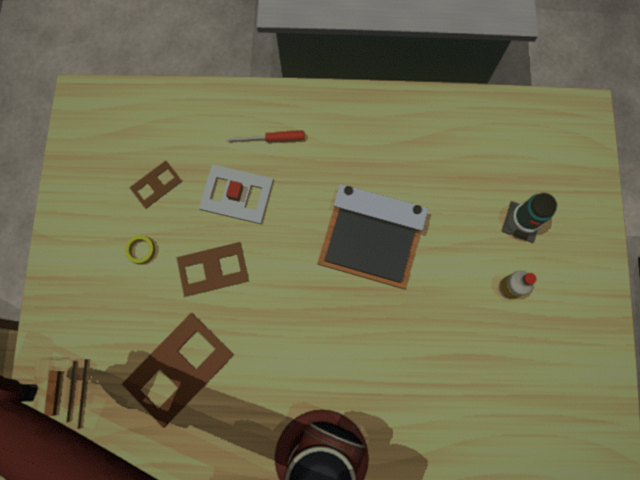

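View pics/scene0.png

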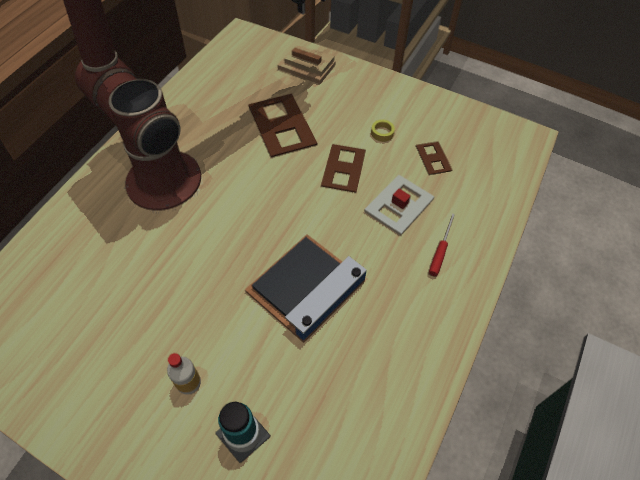

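Top view: the template is at (236,194), its red handle at (234,189), and the fixture at (373,238) with knobs at (348,190) and (417,209). There are three brown sheet candidates, at (156,185) small, (212,269) middle and (178,369) large. The middle one looks like 160x100 mm. I'll measure all three and check with one crop.

```bash
cat >> h.py <<'E'
def ortho(p,x0,x1,y0,y1,z,s=2000):
    # rows: x decreasing ; cols: y decreasing ; s px/m
    xs=np.arange(x1,x0,-1/s);ys=np.arange(y1,y0,-1/s)
    X,Y=np.meshgrid(xs,ys,indexing='ij')
    m=w2px(p,np.c_[X.ravel(),Y.ravel(),np.full(X.size,z)]).reshape(X.shape+(2,)).astype(np.float32)
    return cv2.remap(p['frame'],m[...,0],m[...,1],cv2.INTER_CUBIC)
def rects(mask,x1,y1,s=2000,amin=2000):
    cs,_=cv2.findContours(mask.astype(np.uint8),cv2.RETR_EXTERNAL,cv2.CHAIN_APPROX_NONE)
    out=[]
    for c in cs:
        if cv2.contourArea(c)<amin: continue
        (u,v),_,_=r=cv2.minAreaRect(c);b=cv2.boxPoints(r)
        e=b[1]-b[0],b[2]-b[1]
        L=max(e,key=np.linalg.norm)
        ang=np.degrees(np.arctan2(-L[0],-L[1]))  # world angle of long axis
        out.append((round(x1-v/s,4),round(y1-u/s,4),np.round(sorted([np.linalg.norm(k)/s for k in e]),4),round((ang)%180,1)))
    return out
E
python3 - <<'E'
from h import *
P={n:np.load(n+'0.npy',allow_pickle=True).item() for n in('top','scene')}
def hsv(o): return [c.astype(int) for c in cv2.split(cv2.cvtColor(o,cv2.COLOR_RGB2HSV))]
for n,p in P.items():
    for nm,x0,x1,y0,y1 in(('mid',.33,.52,.18,.38),('big',.03,.33,.2,.5),('small',.56,.71,.36,.52)):
        o=ortho(p,x0,x1,y0,y1,.006);h,s,v=hsv(o)
        m=((h<14)|(h>170))&(s>90)&(v<140); print(n,nm,rects(m,x1,y1))
        if n=='top' and nm=='mid': A=o
    o=ortho(p,.52,.74,.13,.36,.012);h,s,v=hsv(o)
    m=(s<60)&(v>110); m=cv2.morphologyEx(m.astype(np.uint8),cv2.MORPH_CLOSE,np.ones((5,5))); print(n,'tmpl',rects(m,.74,.36)); 
    if n=='top': B=o
    o=ortho(p,.52,.74,.13,.36,.047);h,s,v=hsv(o)
    print(n,'handle',rects(((h<8)|(h>172))&(s>150)&(v>140),.74,.36,amin=500))
    o=ortho(p,.36,.68,-.28,.06,.059);h,s,v=hsv(o)
    m=(s<60)&(v>110);print(n,'lip',rects(m,.68,.06))
    o=ortho(p,.36,.68,-.28,.06,.028);h,s,v=hsv(o)
    m=(s<60)&(v<90);print(n,'panel',rects(m,.68,.06)) 
    if n=='top': C=o
H=640
pad=lambda o:cv2.copyMakeBorder(o,0,max(0,460-o.shape[0]),0,0,cv2.BORDER_CONSTANT)[:460]
big=np.hstack([pad(A),pad(B)]);C=cv2.resize(C,None,fx=.5,fy=.5)
C=cv2.copyMakeBorder(C,0,0,0,big.shape[1]-C.shape[1],cv2.BORDER_CONSTANT)
a=np.vstack([big,C]);a=cv2.resize(a,None,fx=min(1,600/a.shape[0]),fy=min(1,600/a.shape[0]))
cv2.imwrite('pics/c1.png',a[:,:,::-1])
E
```

```text
top mid [(0.3998, 0.2716, array([0.0543, 0.0633], dtype=float32), np.float32(139.2))]
top big [(0.1834, 0.345, array([0.143 , 0.2293], dtype=float32), np.float32(138.5))]
top small []
top tmpl [(0.6173, 0.2345, array([0.1223, 0.1629], dtype=float32), np.float32(78.0))]
top handle []
top lip [(0.5798, -0.1227, array([0.0591, 0.2224], dtype=float32), np.float32(76.0))]
top panel [(0.4921, -0.1062, array([0.137 , 0.2076], dtype=float32), np.float32(75.6))]
scene mid [(0.4276, 0.277, array([0.0998, 0.1626], dtype=float32), np.float32(105.7))]
scene big [(0.185, 0.3437, array([0.1464, 0.2384], dtype=float32), np.float32(138.5))]
scene small [(0.6406, 0.4374, array([0.0722, 0.1165], dtype=float32), np.float32(131.7))]
scene tmpl [(0.6185, 0.234, array([0.1242, 0.1634], dtype=float32), np.float32(77.8))]
scene handle []
scene lip [(0.5831, -0.1238, array([0.0631, 0.2216], dtype=float32), np.float32(75.7))]
scene panel [(0.4854, -0.1019, array([0.1159, 0.1931], dtype=float32), np.float32(75.7)), (0.6053, -0.1303, array([0.0709, 0.2289], dtype=float32), np.float32(60.8))]
```

View pics/c1.png

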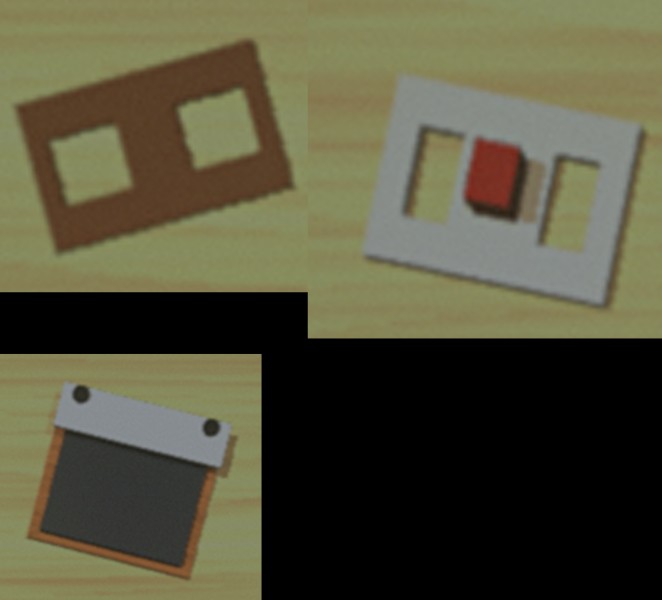

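The middle sheet (212,269) measures 0.100x0.163 m in the scene view. The small one is 0.072x0.117 and the large one 0.146x0.238. Only the middle one fits 100x160, and the crop confirms it has two windows. Next I refine the poses.

```bash
cat >> h.py <<'E'
def local(p,pose,x0,x1,y0,y1,z,s=2000):
    x,y,a=pose;c,n=np.cos(a),np.sin(a)
    xs=np.arange(x0,x1,1/s);ys=np.arange(y0,y1,1/s);X,Y=np.meshgrid(xs,ys,indexing='ij')
    W=np.c_[(x+c*X-n*Y).ravel(),(y+n*X+c*Y).ravel(),np.full(X.size,z)]
    m=w2px(p,W).reshape(X.shape+(2,)).astype(np.float32)
    return cv2.remap(p['frame'],m[...,0],m[...,1],cv2.INTER_LINEAR).astype(float),xs,ys
def edge(p,pose,ax,at,lo,hi,z,w=.010):
    """edge nearest local coord `at` along axis ax, spanning lo..hi on the other; returns offset and slope (rad)"""
    r=(at-w,at+w,lo,hi) if ax==0 else (lo,hi,at-w,at+w)
    o,xs,ys=local(p,pose,*r,z)
    if ax==1:o=o.transpose(1,0,2);xs,ys=ys,xs
    g=np.abs(np.gradient(cv2.GaussianBlur(o,(1,0) if 0 else (5,5),2),axis=0)).sum(2)
    k=max(1,g.shape[1]//12);pos=[];yy=[]
    for j in range(0,g.shape[1]-k+1,k):
        q=g[:,j:j+k].mean(1);q=np.clip(q-.5*q.max(),0,None);pos.append((q*xs).sum()/q.sum());yy.append(ys[j:j+k].mean())
    f=np.polyfit(yy,pos,1);res=np.array(pos)-np.polyval(f,yy);k=np.abs(res)<=2*np.median(np.abs(res))+1e-4
    f=np.polyfit(np.array(yy)[k],np.array(pos)[k],1)
    return round(float(np.polyval(f,(lo+hi)/2)),4),round(float(np.degrees(f[0])),2)
def centre(p,pose,hx,hy,z,m=.012):
    E=[edge(p,pose,0,s*hx,-hy+m,hy-m,z) for s in(-1,1)]+[edge(p,pose,1,s*hy,-hx+m,hx-m,z) for s in(-1,1)]
    return E
E
python3 - <<'E'
from h import *
P={n:np.load(n+'0.npy',allow_pickle=True).item() for n in('top','scene')}
F=(.525,-.1088,np.radians(-14.2));S=(.4276,.279,np.radians(15.7));T=(.6178,.2345,np.radians(-12.1))
for n,p in P.items():
    print(n)
    print(' fix lip front',edge(p,F,0,.028,-.1,.1,.059),'lip sides',edge(p,F,1,-.11,.035,.06,.059),edge(p,F,1,.11,.035,.06,.059))
    print(' panel front',edge(p,F,0,-.1,-.08,.08,.028,.006),'sides',edge(p,F,1,-.095,-.09,.0,.028,.007),edge(p,F,1,.095,-.09,.0,.028,.007))
    print(' base front',edge(p,F,0,-.11,-.09,.09,.012,.004))
    for y in(-.085,.085):
        o,xs,ys=local(p,F,.055,.09,y-.018,y+.018,.069);m=o.sum(2)<200;i=np.argwhere(m)
        print(' knob',xs[0]+i[:,0].mean()/2000,ys[0]+i[:,1].mean()/2000,m.sum())
    print(' sheet',centre(p,S,.05,.08,.006)); print(' tmpl',centre(p,T,.06,.08,.012,.015))
E
```

```text
top
 fix lip front (0.0268, 0.2) lip sides (-0.1097, -0.57) (0.1098, 1.9)
 panel front (-0.1035, 0.2) sides (-0.0964, -0.45) (0.0956, -0.05)
 base front (-0.1124, 0.1)
 knob 0.07024875415282392 -0.08448588039867111 1204
 knob 0.07091598694942904 0.08467210440456771 1226
 sheet [(-0.0532, -0.07), (0.048, -0.08), (-0.0796, 0.14), (0.0817, -0.07)]
 tmpl [(-0.0606, -0.23), (0.0598, -0.22), (-0.0811, 0.22), (0.0802, 0.15)]
scene
 fix lip front (0.0292, 0.16) lip sides (-0.1107, 0.13) (0.1087, -0.04)
 panel front (-0.1002, 0.06) sides (-0.0979, -0.01) (0.0951, -0.66)
 base front (-0.1083, 0.0)
 knob 0.07516396213657878 -0.08809905341446925 1479
 knob 0.07596341463414634 0.08127059986816085 1517
 sheet [(-0.0508, -0.06), (0.05, -0.1), (-0.0844, 0.0), (0.0803, 0.11)]
 tmpl [(-0.0595, -0.03), (0.0618, -0.43), (-0.0811, -0.05), (0.0791, 0.21)]
```

```bash
cat >> h.py <<'E'
from scipy.spatial.transform import Rotation as Ro
F=(.5245,-.1094,np.radians(-14.35));S=(.4263,.2781,np.radians(15.75));T=(.618,.2337,np.radians(-11.9))
def fx(x,y,z=0,F=F):
    c,n=np.cos(F[2]),np.sin(F[2]);return np.array([F[0]+c*x-n*y,F[1]+n*x+c*y,z])
def plan(pos,yaw):
    "yaw: object frame yaw whose y the fingers close along (tool y)"
    s=manip.state();q=s['tool_rot'];R=Ro.from_quat(np.r_[q[1:],q[0]]).as_matrix()
    d=R.T@(np.array(pos)-s['tool_pos'])/.15
    ty=np.arctan2(R[1,1],R[0,1]);da=(yaw+np.pi/2-ty+np.pi/2)%np.pi-np.pi/2
    print('t',round(s['time'],2),'pos',s['tool_pos'].round(4),'tilt',R[:,2].round(4),'shift',d.round(3),'turn',round(-da/2/np.pi,4),'F',s['contact_force'].round(2),'w',round(s['gripper_width'],3),'g',s['grasp_force'])
E
python3 -c "
from h import *
print(manip.tcp_to_tips, [a for a in dir(manip) if a[0]!='_'])
plan([S[0],S[1],.15],S[2])"
```

```text
0.025 ['IKError', 'grab_frame', 'job_done', 'search_frame', 'state', 'tcp_to_tips']
t 0.9 pos [0.1466 0.6075 0.2563] tilt [ 0. -0. -1.] shift [-2.328 -1.697  0.709] turn -0.0814 F [ 0.16  0.33 -0.76] w 1.002 g 0.0
```

>>> {"name": "arm_command", "arguments": {
  "moves": [
    [1,[-0.78,-0.57,0.2],0],
    [1,[-0.78,-0.57,0.2],0],
    [1,[-0.78,-0.57,0.2],0],
    [1,[-0.78,-0.57,0.2],0]
  ]
}}

```text
time: 1.23
tool_pos: [0.2417, 0.4942, 0.2251]
tool_rot: [0.0, 0.119, 0.993, -0.001]
contact_force: [0.4, 0.0, 0.2]
gripper_width: 0.997
grasp_force: 0.0
```

>>> {"name": "arm_command", "arguments": {
  "moves": [
    [1,[-0.78,-0.57,0.2],0],
    [1,[-0.78,-0.57,0.2],0],
    [1,[-0.78,-0.57,0.2],0],
    [1,[-0.78,-0.57,0.2],0]
  ]
}}

```text
time: 1.57
tool_pos: [0.3355, 0.3835, 0.1954]
tool_rot: [0.0, 0.119, 0.993, -0.001]
contact_force: [0.2, -0.3, -0.4]
gripper_width: 1.003
grasp_force: 0.0
```

>>> {"name": "arm_command", "arguments": {
  "moves": [
    [1,[-0.768,-0.557,0.3],-0.0814],
    [1,[-0.768,-0.557,0.3],-0.0814],
    [1,[-0.768,-0.557,0.3],-0.0814],
    [1,[-0.768,-0.557,0.3],-0.0814],
    [1,[-0.768,-0.557,0.3],-0.0814],
    [1,[-0.768,-0.557,0.3],-0.0814],
    [1,[-0.768,-0.557,0.3],-0.0814]
  ]
}}

```text
time: 2.15
tool_pos: [0.4265, 0.2781, 0.1514]
tool_rot: [-0.0, -0.136, 0.991, 0.0]
contact_force: [-1.0, 0.3, -0.7]
gripper_width: 1.001
grasp_force: 0.0
```

```bash
python3 -c "
from h import *
plan([S[0],S[1],.027],S[2])"
```

```text
t 2.15 pos [0.4265 0.2781 0.1514] tilt [-1.e-04  3.e-04 -1.e+00] shift [0.001 0.    0.829] turn -0.0004 F [-0.98  0.34 -0.67] w 1.001 g 0.0
```

>>> {"name": "arm_command", "arguments": {
  "moves": [
    [1,[0,0,0.6],0],
    [1,[0,0,0.6],0],
    [1,[0,0,0.6],0],
    [1,[0,0,0.75],0],
    [1,[0,0,0.839],0],
    [1,[0,0,0.839],0],
    [1,[0,0,0.839],0]
  ]
}}

```text
time: 2.73
tool_pos: [0.4261, 0.2789, 0.0262]
tool_rot: [-0.0, -0.137, 0.991, 0.0]
contact_force: [-0.2, -0.2, 0.2]
gripper_width: 1.0
grasp_force: 0.0
```

>>> {"name": "arm_command", "arguments": {
  "moves": [
    [-0.02,[0,0,0],0],
    [-0.02,[0,0,0],0],
    [-0.02,[0,0,0],0],
    [-0.02,[0,0,0],0],
    [-0.02,[0,0,0],0],
    [-0.02,[0,0,0],0],
    [-0.02,[0,0,0],0],
    [-0.02,[0,0,0],0]
  ]
}}

```text
time: 3.4
tool_pos: [0.4264, 0.2782, 0.0255]
tool_rot: [0.0, -0.137, 0.991, 0.0]
contact_force: [0.3, 0.2, 1.5]
gripper_width: 0.49
grasp_force: 0.3
```

```bash
python3 -c "
from h import *
p=cam('scene')
c=w2px(p,[[S[0],S[1],.0]])[0].astype(int)
a=p['frame'][c[1]-70:c[1]+50,c[0]-80:c[0]+80]
save(p,'s1full.png');cv2.imwrite('pics/s1.png',cv2.resize(a,None,fx=5,fy=5,interpolation=2)[:,:,::-1])
plan([S[0],S[1],.0255],S[2])"
```

```text
t 3.45 pos [0.4263 0.2782 0.0255] tilt [-0.  0. -1.] shift [ 0. -0. -0.] turn -0.0 F [-0.25  0.16  0.1 ] w 0.491 g 0.32763694413006306
```

View pics/s1.png

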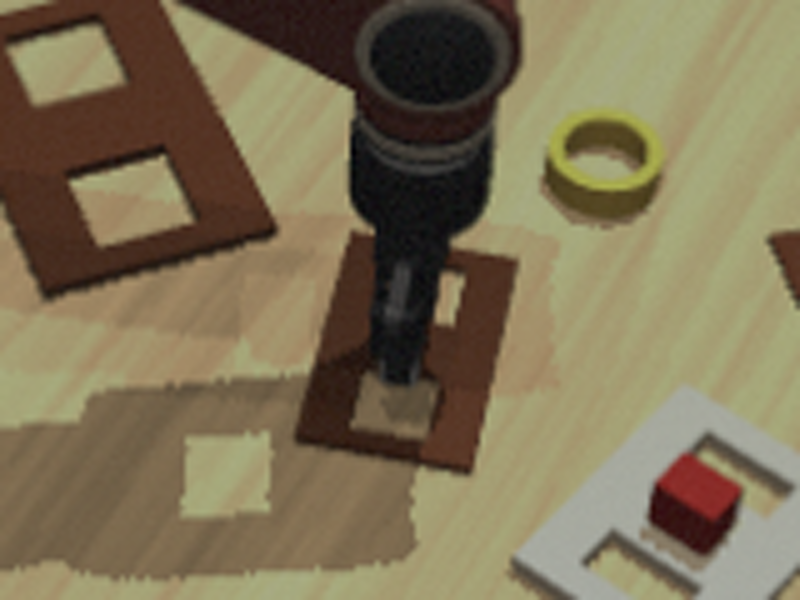

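The near finger stands in the window beside the bar, at about (400,375) in the crop, with an opening of about 41 mm. I'll close on the bar.

>>> {"name": "arm_command", "arguments": {
  "moves": [
    [-0.6,[0,0,0],0],
    [-0.6,[0,0,0],0],
    [-0.6,[0,0,0],0],
    [-0.6,[0,0,0],0]
  ]
}}

```text
time: 3.78
tool_pos: [0.4266, 0.2783, 0.026]
tool_rot: [0.0, -0.137, 0.991, -0.0]
contact_force: [-1.3, -0.3, 5.3]
gripper_width: 0.436
grasp_force: 60.0
```

>>> {"name": "arm_command", "arguments": {
  "moves": [
    [-0.6,[0,0,-0.2],0],
    [-0.6,[0,0,-0.4],0],
    [-0.6,[0,0,-0.6],0],
    [-0.6,[0,0,-0.8],0],
    [-0.6,[0,0,-0.8],0],
    [-0.6,[0,0,-0.8],0]
  ]
}}

```text
time: 4.28
tool_pos: [0.4275, 0.2786, 0.1472]
tool_rot: [0.002, -0.137, 0.991, 0.0]
contact_force: [-0.2, -0.3, -1.3]
gripper_width: 0.439
grasp_force: 60.6
```

```bash
python3 -c "
from h import *
p=cam('scene')
c=w2px(p,[[S[0],S[1],.12]])[0].astype(int)
a=p['frame'][c[1]-60:c[1]+60,c[0]-80:c[0]+80]
cv2.imwrite('pics/s2.png',cv2.resize(a,None,fx=5,fy=5,interpolation=2)[:,:,::-1])
plan(fx(-.029,0,.15),F[2])"
```

```text
t 4.33 pos [0.4262 0.278  0.1451] tilt [ 0.e+00 -2.e-04 -1.e+00] shift [ 0.237 -2.567 -0.032] turn 0.0836 F [ 0.21  0.31 -1.  ] w 0.439 g 60.56436538696289
```

View pics/s2.png

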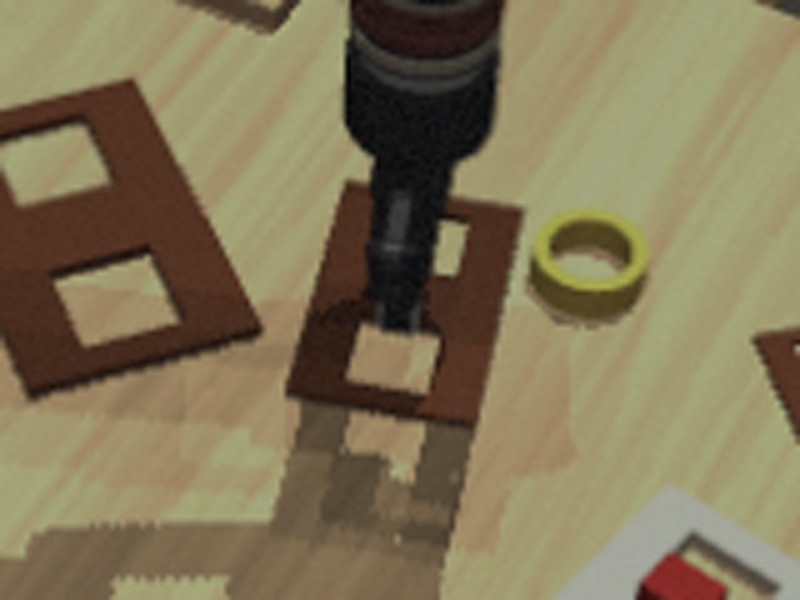

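The sheet is lifted flat and gripped by its bar, with the finger at (400,325) in the crop. I'll carry it to the fixture.

>>> {"name": "arm_command", "arguments": {
  "moves": [
    [-0.6,[0.08,-0.2,-0.03],0],
    [-0.6,[0.08,-0.45,-0.03],0],
    [-0.6,[0.08,-0.7,-0.03],0],
    [-0.6,[0.08,-0.9,-0.03],0]
  ]
}}

```text
time: 4.67
tool_pos: [0.4499, 0.1429, 0.1471]
tool_rot: [-0.002, -0.137, 0.991, -0.0]
contact_force: [0.6, -0.5, -0.8]
gripper_width: 0.436
grasp_force: 60.6
```

>>> {"name": "arm_command", "arguments": {
  "moves": [
    [-0.6,[0.08,-0.25,0],0],
    [-0.6,[0.08,-0.5,0],0],
    [-0.6,[0.08,-0.75,0],0],
    [-0.6,[0.08,-0.9,0],0]
  ]
}}

```text
time: 5.0
tool_pos: [0.4753, 0.0089, 0.1472]
tool_rot: [-0.002, -0.136, 0.991, 0.0]
contact_force: [0.6, -0.3, -0.2]
gripper_width: 0.433
grasp_force: 60.6
```

>>> {"name": "arm_command", "arguments": {
  "moves": [
    [-0.6,[0.08,-0.25,0],0.018],
    [-0.6,[0.08,-0.5,0],0.036],
    [-0.6,[0.08,-0.65,0],0.054],
    [-0.6,[0.08,-0.75,0],0.072],
    [-0.6,[0.077,-0.767,0],0.0836],
    [-0.6,[0.077,-0.767,0],0.0836],
    [-0.6,[0.077,-0.767,0],0.0836],
    [-0.6,[0.077,-0.767,0],0.0836]
  ]
}}

```text
time: 5.67
tool_pos: [0.4956, -0.1014, 0.1483]
tool_rot: [-0.001, 0.124, 0.992, 0.0]
contact_force: [0.8, 0.7, -0.7]
gripper_width: 0.438
grasp_force: 60.7
```

```bash
python3 -c "
from h import *
plan(fx(-.029,0,.064),F[2])"
```

```text
t 5.67 pos [ 0.4956 -0.1014  0.1483] tilt [-0.0028  0.0011 -1.    ] shift [-0.008 -0.004  0.562] turn 0.0003 F [ 0.78  0.69 -0.71] w 0.438 g 60.660738945007324
```

Lower to about 10 mm above the panel, then check alignment in both cameras.

>>> {"name": "arm_command", "arguments": {
  "moves": [
    [-0.6,[-0.005,-0.003,0.2],0],
    [-0.6,[-0.005,-0.003,0.4],0],
    [-0.6,[-0.005,-0.003,0.55],0],
    [-0.6,[-0.005,-0.003,0.562],0],
    [-0.6,[-0.005,-0.003,0.562],0],
    [-0.6,[-0.005,-0.003,0.562],0]
  ]
}}

```text
time: 6.17
tool_pos: [0.4978, -0.1025, 0.0666]
tool_rot: [0.001, 0.124, 0.992, -0.0]
contact_force: [0.7, -1.0, -0.3]
gripper_width: 0.435
grasp_force: 60.7
```

```bash
cat > chk.py <<'E'
from h import *
import sys
z=float(sys.argv[1]);tag=sys.argv[2]
ims=[]
for n in('top','scene'):
    p=cam(n);np.save(n+tag+'.npy',p,allow_pickle=True)
    o,_,_=local(p,F,-.125,.09,-.13,.13,z,1500);ims.append(o[::-1,::-1].astype(np.uint8))
    print(n,'sheet back',edge(p,F,0,-.079,-.07,.07,z,.009),'sides',edge(p,F,1,-.08,-.07,.01,z,.009),edge(p,F,1,.08,-.07,.01,z,.009),'front',edge(p,F,0,.021,-.07,.07,z,.006))
    print('  lip front z59',edge(p,F,0,.028,-.1,.1,.059),'panel front',edge(p,F,0,-.1,-.08,.08,.028,.006),'lip sides',edge(p,F,1,-.11,.035,.06,.059),edge(p,F,1,.11,.035,.06,.059))
cv2.imwrite('pics/chk%s.png'%tag,np.hstack(ims)[:,:,::-1])
plan(fx(-.029,0,.0535),F[2])
E
python3 chk.py .044 A
```

```text
top sheet back (-0.0782, -1.93) sides (-0.0782, 3.68) (0.082, -4.93) front (0.0202, -0.53)
  lip front z59 (0.0268, 0.37) panel front (-0.101, 1.58) lip sides (-0.1092, -3.35) (0.1107, 2.14)
scene sheet back (-0.0781, -1.16) sides (-0.08, -0.47) (0.0858, 2.58) front (0.0244, 0.11)
  lip front z59 (0.0297, 0.07) panel front (-0.1002, -0.34) lip sides (-0.11, 0.61) (0.1097, 1.25)
t 6.27 pos [ 0.4987 -0.103   0.0678] tilt [ 0.0036 -0.0013 -1.    ] shift [0.017 0.001 0.096] turn 0.0001 F [ 1.17  0.05 -0.47] w 0.439 g 60.654659271240234
```

View pics/chkA.png

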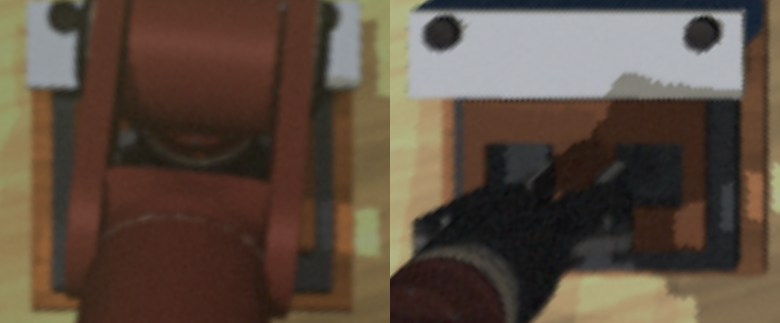

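>>> {"name": "arm_command", "arguments": {
  "moves": [
    [-0.6,[0.02,0.001,0.04],0],
    [-0.6,[0.02,0.001,0.07],0],
    [-0.6,[0.02,0.001,0.092],0],
    [-0.6,[0.02,0.001,0.092],0],
    [-0.6,[0.02,0.001,0.092],0],
    [-0.6,[0.02,0.001,0.092],0]
  ]
}}

```text
time: 6.77
tool_pos: [0.4946, -0.1019, 0.0539]
tool_rot: [-0.0, 0.125, 0.992, 0.0]
contact_force: [-6.1, 2.5, 12.5]
gripper_width: 0.436
grasp_force: 62.4
```

```bash
python3 -c "
from h import *
p=cam('scene')
plan(fx(-.030,0,.0535),F[2])"
```

```text
t 6.82 pos [ 0.4946 -0.1019  0.0539] tilt [-8.e-04  2.e-04 -1.e+00] shift [-0.005  0.001  0.003] turn -0.0 F [-6.53  2.21 13.51] w 0.434 g 62.40836262702942
```

>>> {"name": "arm_command", "arguments": {
  "moves": [
    [-0.6,[0,0,-0.004],0],
    [-0.6,[0,0,-0.004],0],
    [0.7,[0,0,-0.004],0],
    [0.7,[0,0,-0.004],0],
    [0.7,[0,0,-0.004],0],
    [0.7,[0,0,-0.004],0],
    [0.7,[0,0,-0.004],0],
    [0.7,[0,0,-0.2],0],
    [0.7,[0,0,-0.45],0],
    [0.7,[0,0,-0.7],0],
    [0.7,[0,0,-0.7],0]
  ]
}}

```text
time: 7.73
tool_pos: [0.4989, -0.1034, 0.1656]
tool_rot: [0.007, 0.125, 0.992, -0.002]
contact_force: [1.9, -1.3, 1.0]
gripper_width: 0.848
grasp_force: 0.0
```

```bash
python3 -c "
from h import *
plan([T[0],T[1],.16],T[2])"
```

```text
t 7.73 pos [ 0.4989 -0.1034  0.1656] tilt [ 0.0137 -0.005  -0.9999] shift [-0.212  2.374  0.037] turn -0.0068 F [ 1.93 -1.25  0.99] w 0.848 g 0.0
```

>>> {"name": "arm_command", "arguments": {
  "moves": [
    [1,[-0.07,0.25,0],0],
    [1,[-0.07,0.5,0],0],
    [1,[-0.07,0.7,0],0],
    [1,[-0.07,0.8,0],0]
  ]
}}

```text
time: 8.07
tool_pos: [0.5348, 0.0145, 0.1568]
tool_rot: [0.0, 0.124, 0.992, 0.0]
contact_force: [0.3, -0.1, -0.6]
gripper_width: 0.998
grasp_force: 0.0
```

>>> {"name": "arm_command", "arguments": {
  "moves": [
    [1,[-0.07,0.25,0],0],
    [1,[-0.07,0.5,0],0],
    [1,[-0.07,0.75,0],0],
    [1,[-0.07,0.99,0],0],
    [1,[-0.07,0.99,0],0]
  ]
}}

```text
time: 8.48
tool_pos: [0.582, 0.1583, 0.1567]
tool_rot: [0.0, 0.122, 0.992, 0.001]
contact_force: [-0.3, -0.2, -0.2]
gripper_width: 1.003
grasp_force: 0.0
```

```bash
python3 chk.py .034 B; python3 -c "
from h import *
plan([T[0],T[1],.16],T[2])"
```

```text
top sheet back (-0.0817, -0.1) sides (-0.0803, 0.19) (0.0799, -0.24) front (0.0198, -0.54)
  lip front z59 (0.0272, 0.03) panel front (-0.1033, 0.05) lip sides (-0.1093, -3.14) (0.1105, -1.6)
scene sheet back (-0.0802, -0.1) sides (-0.0814, -0.38) (0.0803, -0.61) front (0.0208, 0.04)
  lip front z59 (0.0297, 0.0) panel front (-0.0998, -0.16) lip sides (-0.1099, 0.06) (0.1095, -1.99)
t 8.58 pos [0.5812 0.1542 0.1563] tilt [-7.e-04 -5.e-04 -1.e+00] shift [ 0.128 -1.795  0.686] turn 0.0004 F [-0.37 -1.06 -0.71] w 0.999 g 0.0
t 8.58 pos [0.5812 0.1542 0.1563] tilt [-7.e-04 -5.e-04 -1.e+00] shift [-0.108  0.574 -0.025] turn -0.0064 F [-0.37 -1.06 -0.71] w 0.999 g 0.0
```

View pics/chkB.png

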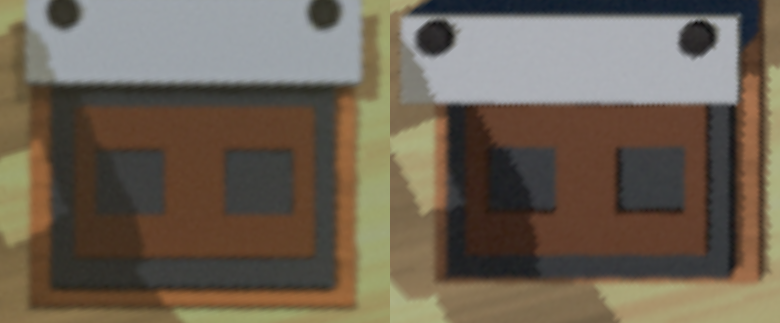

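The sheet lies square. In the left half of the picture it spans columns 77–315 on the panel at 50–337, with a 7 mm gap to the lip. Both cameras put its x-range at about -80..20 and y at ±80. Now the template.

>>> {"name": "arm_command", "arguments": {
  "moves": [
    [1,[-0.108,0.25,-0.02],-0.0064],
    [1,[-0.108,0.5,-0.02],-0.0064],
    [1,[-0.108,0.574,-0.02],-0.0064],
    [1,[-0.108,0.574,-0.02],-0.0064],
    [1,[-0.108,0.574,-0.02],-0.0064],
    [1,[-0.108,0.574,-0.02],-0.0064]
  ]
}}

```text
time: 9.08
tool_pos: [0.6179, 0.2308, 0.1595]
tool_rot: [-0.0, 0.106, 0.994, -0.001]
contact_force: [0.3, -0.3, -0.3]
gripper_width: 0.997
grasp_force: 0.0
```

```bash
python3 -c "
from h import *
plan([T[0],T[1],.041],T[2])"
```

```text
t 9.08 pos [0.6179 0.2308 0.1595] tilt [-8.e-04 -9.e-04 -1.e+00] shift [0.003 0.02  0.79 ] turn -0.0006 F [ 0.32 -0.33 -0.31] w 0.997 g 0.0
```

>>> {"name": "arm_command", "arguments": {
  "moves": [
    [1,[0.003,0.02,0.25],0],
    [1,[0.003,0.02,0.5],0],
    [1,[0.003,0.02,0.7],0],
    [1,[0.003,0.02,0.79],0],
    [1,[0.003,0.02,0.79],0],
    [1,[0.003,0.02,0.79],0],
    [1,[0.003,0.02,0.79],0]
  ]
}}

```text
time: 9.67
tool_pos: [0.6203, 0.2354, 0.0441]
tool_rot: [0.002, 0.105, 0.994, 0.001]
contact_force: [-0.7, 0.7, -0.2]
gripper_width: 1.003
grasp_force: 0.0
```

>>> {"name": "arm_command", "arguments": {
  "moves": [
    [-0.8,[0,0,0],0],
    [-0.8,[0,0,0],0],
    [-0.8,[0,0,0],0],
    [-0.8,[0,0,0],0],
    [-0.8,[0,0,0],0],
    [-0.8,[0,0,0],0],
    [-0.8,[0,0,0],0],
    [-0.8,[0,0,0],0],
    [-0.8,[0,0,0],0],
    [-0.8,[0,0,0],0]
  ]
}}

```text
time: 10.5
tool_pos: [0.6191, 0.2356, 0.0423]
tool_rot: [0.001, 0.105, 0.994, 0.0]
contact_force: [-0.0, -0.8, 5.7]
gripper_width: 0.343
grasp_force: 62.1
```

```bash
python3 -c "
from h import *
p=cam('scene');T2=manip.state()['tool_pos']
plan([T[0],T[1],.041],T[2])
o=centre(p,T,.06,.08,.012,.015);print(o)
c=w2px(p,[[T[0],T[1],.03]])[0].astype(int)
a=p['frame'][c[1]-60:c[1]+60,c[0]-80:c[0]+80]
cv2.imwrite('pics/s3.png',cv2.resize(a,None,fx=4,fy=4,interpolation=2)[:,:,::-1])"
```

```text
t 10.55 pos [0.6191 0.2356 0.0423] tilt [ 1.3e-03  2.0e-04 -1.0e+00] shift [ 0.004 -0.014  0.008] turn -0.0004 F [0.53 0.22 5.43] w 0.345 g 62.13866472244263
[(-0.0572, 3.03), (0.0616, -0.04), (-0.0796, -0.82), (0.0796, 3.75)]
```

View pics/s3.png

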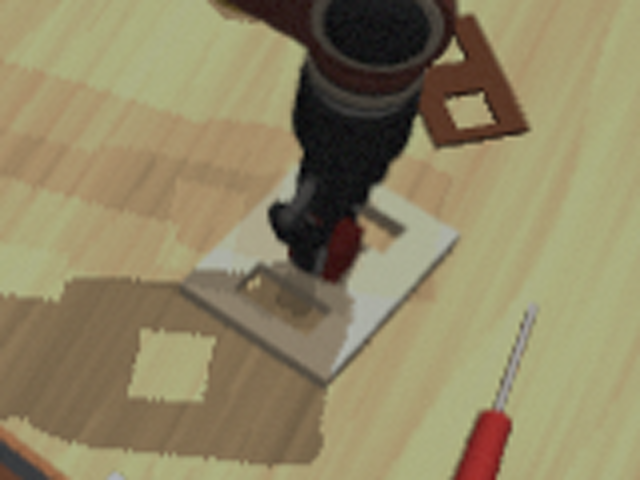

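The handle is gripped: opening 0.345 (29 mm), force 62 N. The template is still flat on the bench at (320,290) in the crop. Next I lift and carry it.

>>> {"name": "arm_command", "arguments": {
  "moves": [
    [-0.8,[0,0,-0.1],0],
    [-0.8,[0,0,-0.3],0],
    [-0.8,[0,0,-0.55],0],
    [-0.8,[0,0,-0.75],0],
    [-0.8,[0,0,-0.75],0],
    [-0.8,[0,0,-0.75],0]
  ]
}}

```text
time: 11.05
tool_pos: [0.6195, 0.2359, 0.1565]
tool_rot: [0.002, 0.105, 0.994, 0.001]
contact_force: [-0.6, -0.2, -3.1]
gripper_width: 0.339
grasp_force: 61.3
```

```bash
python3 -c "
from h import *
plan(fx(-.042,0,.15),F[2])"
```

```text
t 11.05 pos [0.6195 0.2359 0.1565] tilt [ 0.0041  0.0013 -1.    ] shift [ 0.419 -2.372  0.037] turn 0.0064 F [-0.6  -0.17 -3.14] w 0.339 g 61.257641315460205
```

>>> {"name": "arm_command", "arguments": {
  "moves": [
    [-0.8,[0.14,-0.2,0],0],
    [-0.8,[0.14,-0.45,0],0],
    [-0.8,[0.14,-0.65,0],0],
    [-0.8,[0.14,-0.8,0],0]
  ]
}}

```text
time: 11.38
tool_pos: [0.5697, 0.1207, 0.15]
tool_rot: [-0.003, 0.105, 0.994, -0.001]
contact_force: [0.1, 0.1, -2.2]
gripper_width: 0.342
grasp_force: 61.3
```

>>> {"name": "arm_command", "arguments": {
  "moves": [
    [-0.8,[0.14,-0.2,0],0],
    [-0.8,[0.14,-0.45,0],0],
    [-0.8,[0.14,-0.65,0],0],
    [-0.8,[0.14,-0.8,0],0]
  ]
}}

```text
time: 11.72
tool_pos: [0.5242, 0.008, 0.1505]
tool_rot: [-0.003, 0.105, 0.994, -0.0]
contact_force: [-0.5, -0.5, -3.0]
gripper_width: 0.345
grasp_force: 61.3
```

>>> {"name": "arm_command", "arguments": {
  "moves": [
    [-0.8,[0.14,-0.2,0],0.0064],
    [-0.8,[0.14,-0.45,0],0.0064],
    [-0.8,[0.14,-0.65,0],0.0064],
    [-0.8,[0.14,-0.75,0],0.0064],
    [-0.8,[0.14,-0.772,0],0.0064],
    [-0.8,[0.14,-0.772,0],0.0064],
    [-0.8,[0.14,-0.772,0],0.0064],
    [-0.8,[0.14,-0.772,0],0.0064]
  ]
}}

```text
time: 12.38
tool_pos: [0.4822, -0.0981, 0.1528]
tool_rot: [-0.001, 0.124, 0.992, 0.0]
contact_force: [-0.8, 0.4, -1.3]
gripper_width: 0.342
grasp_force: 61.3
```

```bash
python3 -c "
from h import *
plan(fx(-.044,0,.0795),F[2])"
```

```text
t 12.38 pos [ 0.4822 -0.0981  0.1528] tilt [-0.0018  0.0011 -1.    ] shift [ 0.    -0.003  0.489] turn 0.0002 F [-0.75  0.36 -1.33] w 0.342 g 61.34287118911743
```

>>> {"name": "arm_command", "arguments": {
  "moves": [
    [-0.8,[0,-0.003,0.15],0],
    [-0.8,[0,-0.003,0.3],0],
    [-0.8,[0,-0.003,0.42],0],
    [-0.8,[0,-0.003,0.489],0],
    [-0.8,[0,-0.003,0.489],0],
    [-0.8,[0,-0.003,0.489],0],
    [-0.8,[0,-0.003,0.489],0],
    [-0.8,[0,-0.003,0.489],0]
  ]
}}

```text
time: 13.05
tool_pos: [0.4835, -0.0999, 0.082]
tool_rot: [0.001, 0.125, 0.992, -0.0]
contact_force: [0.1, -0.4, -2.7]
gripper_width: 0.34
grasp_force: 61.3
```

```bash
cat > chk2.py <<'E'
from h import *
import sys
z=float(sys.argv[1]);cx=float(sys.argv[2]);tag=sys.argv[3]
ims=[]
for n in('top','scene'):
    p=cam(n)
    o,_,_=local(p,F,-.125,.09,-.13,.13,z,1500);ims.append(o[::-1,::-1].astype(np.uint8))
    E=[('front',0,cx+.06,a,b) for a,b in((-.075,-.035),(.035,.075))]+[('back',0,cx-.06,a,b) for a,b in((-.075,-.035),(.035,.075))]+[('R',1,-.08,cx-.045,cx),('L',1,.08,cx-.045,cx),('R',1,-.08,cx,cx+.035),('L',1,.08,cx,cx+.035)]
    print(n,[(e[0],)+edge(p,F,*e[1:],z,.007) for e in E])
cv2.imwrite('pics/t%s.png'%tag,np.hstack(ims)[:,:,::-1])
plan(fx(-.044,0,.0765),F[2])
E
python3 chk2.py .049 -.044 A
```

```text
top [('front', 0.0145, -2.58), ('front', 0.0168, -0.04), ('back', -0.1013, 6.3), ('back', -0.1037, 6.86), ('R', -0.0807, 3.29), ('L', 0.0836, -4.23), ('R', -0.0804, -2.66), ('L', 0.0794, -5.51)]
scene [('front', 0.018, -1.07), ('front', 0.0174, 1.1), ('back', -0.1036, 0.17), ('back', -0.103, 6.74), ('R', -0.0819, -1.89), ('L', 0.0793, 3.73), ('R', -0.0826, 0.07), ('L', 0.0798, -0.0)]
t 13.15 pos [ 0.4832 -0.0999  0.0817] tilt [ 2.e-03 -7.e-04 -1.e+00] shift [0.011 0.007 0.035] turn -0.0 F [ 0.39  0.5  -3.24] w 0.341 g 61.341755390167236
```

View pics/tA.png

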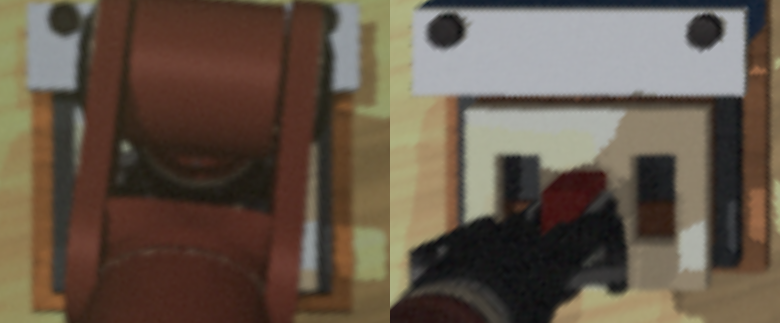

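Scene half: the template sits just in front of the lip, square, with its front edge at row 107 and its sides at columns 460–708. It is centred within about 1 mm. I'll lower it gently onto the sheet.

>>> {"name": "arm_command", "arguments": {
  "moves": [
    [-0.8,[0.005,0.003,0.015],0],
    [-0.8,[0.005,0.003,0.03],0],
    [-0.8,[0.005,0.003,0.034],0],
    [-0.8,[0.005,0.003,0.034],0],
    [-0.8,[0.005,0.003,0.034],0],
    [-0.8,[0.005,0.003,0.034],0]
  ]
}}

```text
time: 13.65
tool_pos: [0.4823, -0.0993, 0.0763]
tool_rot: [0.0, 0.125, 0.992, -0.0]
contact_force: [-2.5, 1.5, 5.5]
gripper_width: 0.339
grasp_force: 62.3
```

```bash
python3 -c "
from h import *
cam('scene');plan(fx(-.008,0,.0763),F[2])"
```

```text
t 13.7 pos [ 0.4823 -0.0993  0.0763] tilt [ 9.e-04 -3.e-04 -1.e+00] shift [-0.236  0.004 -0.   ] turn -0.0 F [-2.56  0.65  5.68] w 0.339 g 62.317442893981934
```

>>> {"name": "arm_command", "arguments": {
  "moves": [
    [-0.8,[0,0.002,-0.003],0],
    [-0.8,[-0.02,0.004,-0.003],0],
    [-0.8,[-0.05,0.004,-0.003],0],
    [-0.8,[-0.08,0.004,-0.003],0],
    [-0.8,[-0.11,0.004,-0.003],0],
    [-0.8,[-0.135,0.004,-0.003],0],
    [-0.8,[-0.15,0.004,-0.003],0],
    [-0.8,[-0.15,0.004,-0.003],0],
    [-0.8,[-0.15,0.004,-0.003],0]
  ]
}}

```text
time: 14.45
tool_pos: [0.5039, -0.1041, 0.0763]
tool_rot: [-0.0, 0.125, 0.992, 0.0]
contact_force: [-4.3, 1.0, 6.2]
gripper_width: 0.34
grasp_force: 62.5
```

```bash
python3 -c "
from h import *
cam('scene');plan(fx(-.008,0,.0763),F[2])"
```

```text
t 14.5 pos [ 0.5039 -0.1042  0.0763] tilt [-3.e-04 -0.e+00 -1.e+00] shift [-0.089  0.    -0.   ] turn -0.0 F [-2.52  0.95  5.56] w 0.34 g 62.53013849258423
```

>>> {"name": "arm_command", "arguments": {
  "moves": [
    [-0.8,[0,0,-0.004],0],
    [-0.8,[0,0,-0.004],0],
    [-0.8,[-0.01,0,-0.004],0],
    [-0.8,[-0.02,0,-0.004],0],
    [-0.8,[-0.03,0,-0.004],0],
    [-0.8,[-0.04,0,-0.004],0],
    [-0.8,[-0.05,0,-0.004],0],
    [-0.8,[-0.06,0,-0.004],0],
    [-0.8,[-0.06,0,-0.004],0]
  ]
}}

```text
time: 15.25
tool_pos: [0.5116, -0.1061, 0.0763]
tool_rot: [-0.002, 0.125, 0.992, 0.0]
contact_force: [-6.6, 1.3, 6.7]
gripper_width: 0.339
grasp_force: 62.5
```

```bash
python3 -c "
from h import *
cam('scene');plan(fx(-.008,0,.0763),F[2])"
```

```text
t 15.3 pos [ 0.5116 -0.1061  0.0763] tilt [-0.0034  0.001  -1.    ] shift [-0.036 -0.     0.   ] turn -0.0 F [-6.96  1.83  6.81] w 0.338 g 62.54335284233093
```

>>> {"name": "arm_command", "arguments": {
  "moves": [
    [-0.8,[-0.01,0,-0.004],0],
    [-0.8,[-0.02,0,-0.004],0],
    [-0.8,[-0.03,0,-0.004],0],
    [-0.8,[-0.036,0,-0.004],0],
    [-0.8,[-0.036,0,-0.004],0],
    [-0.8,[-0.036,0,-0.004],0]
  ]
}}

```text
time: 15.8
tool_pos: [0.5159, -0.1071, 0.0764]
tool_rot: [-0.003, 0.125, 0.992, 0.0]
contact_force: [-8.8, 1.7, 6.1]
gripper_width: 0.343
grasp_force: 62.7
```

```bash
python3 -c "
from h import *
cam('scene');plan(fx(-.008,0,.0763),F[2])"
```

```text
t 15.85 pos [ 0.5159 -0.1071  0.0764] tilt [-0.0058  0.0015 -1.    ] shift [-0.006 -0.     0.001] turn -0.0 F [-9.59  2.96  7.13] w 0.341 g 62.71630883216858
```

>>> {"name": "arm_command", "arguments": {
  "moves": [
    [-0.8,[-0.006,0,0],0],
    [-0.8,[-0.012,0,0],0],
    [-0.8,[-0.012,0,0],0],
    [-0.8,[-0.012,0,0],0]
  ]
}}

```text
time: 16.18
tool_pos: [0.5173, -0.1075, 0.0764]
tool_rot: [-0.003, 0.125, 0.992, 0.0]
contact_force: [-10.7, 2.4, 8.5]
gripper_width: 0.344
grasp_force: 62.8
```

```bash
python3 -c "
from h import *
cam('scene');plan(fx(-.008,0,.0763),F[2])"
```

```text
t 16.23 pos [ 0.5173 -0.1075  0.0764] tilt [-0.0067  0.0018 -1.    ] shift [ 0.004 -0.     0.001] turn -0.0 F [-10.46   2.32   7.86] w 0.337 g 62.85081624984741
```

>>> {"name": "arm_command", "arguments": {
  "moves": [
    [-0.8,[-0.005,0,0],0],
    [-0.8,[-0.01,0,0],0],
    [-0.8,[-0.01,0,0],0],
    [-0.8,[-0.01,0,0],0]
  ]
}}

```text
time: 16.57
tool_pos: [0.5183, -0.1078, 0.0764]
tool_rot: [-0.004, 0.125, 0.992, 0.001]
contact_force: [-13.1, 3.8, 9.4]
gripper_width: 0.341
grasp_force: 63.1
```

```bash
python3 -c "
from h import *
cam('scene');plan(fx(-.008,0,.0763),F[2])"
```

```text
t 16.62 pos [ 0.5183 -0.1077  0.0764] tilt [-0.0081  0.0021 -1.    ] shift [ 0.011 -0.001  0.001] turn -0.0 F [-13.61   2.46  10.02] w 0.34 g 63.0861496925354
```

>>> {"name": "arm_command", "arguments": {
  "moves": [
    [-0.8,[-0.005,0,0],0],
    [-0.8,[-0.01,0,0],0],
    [-0.8,[-0.01,0,0],0],
    [-0.8,[-0.01,0,0],0]
  ]
}}

```text
time: 16.95
tool_pos: [0.5185, -0.1078, 0.0765]
tool_rot: [-0.006, 0.125, 0.992, 0.001]
contact_force: [-18.3, 3.5, 16.3]
gripper_width: 0.341
grasp_force: 63.8
```

```bash
python3 chk2.py .046 -.008 B;python3 chk.py .034 C|grep sheet
```

```text
top [('front', 0.0511, 3.06), ('front', 0.0506, 13.51), ('back', -0.0683, 3.05), ('back', -0.0684, 4.97), ('R', -0.0804, -0.21), ('L', 0.0844, -3.35), ('R', -0.0798, 0.63), ('L', 0.0815, -5.37)]
scene [('front', 0.0542, -8.37), ('front', 0.0515, -2.29), ('back', -0.0675, -0.26), ('back', -0.069, 3.04), ('R', -0.0815, -1.06), ('L', 0.0803, -4.09), ('R', -0.0825, -0.32), ('L', 0.0797, -0.99)]
t 17.05 pos [ 0.5185 -0.1078  0.0765] tilt [-0.0121  0.0031 -0.9999] shift [ 0.252 -0.     0.003] turn 0.0 F [-19.74   3.7   14.7 ] w 0.339 g 63.84159207344055
top sheet back (-0.08, -0.84) sides (-0.0804, 2.19) (0.0851, -3.58) front (0.0198, -2.22)
scene sheet back (-0.0752, -3.53) sides (-0.0779, -0.86) (0.0819, 7.48) front (0.0194, 0.02)
```

View pics/tB.png

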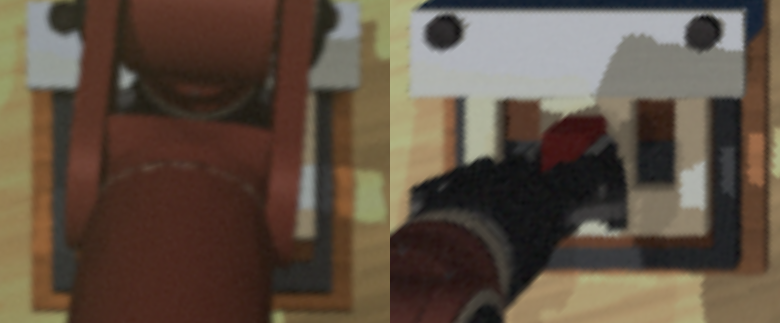

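The last 1.5 mm of command moved it only 0.2 mm and the push force jumped to 20 N, so it is at the solid stop. The template's back edge is at fixture x ≈ -68, which is home. In the picture it lies under the lip on the sheet, at columns 457–708, with the brown sheet still showing about 8 mm at its back edge. I'll ease the push slightly for a gentler hold.

>>> {"name": "arm_command", "arguments": {
  "moves": [
    [-0.8,[0.002,0,-0.002],0],
    [-0.8,[0.004,0,-0.004],0],
    [-0.8,[0.004,0,-0.004],0],
    [-0.8,[0.004,0,-0.004],0],
    [-0.8,[0.004,0,-0.004],0],
    [-0.8,[0.004,0,-0.004],0]
  ]
}}

```text
time: 17.65
tool_pos: [0.5184, -0.1078, 0.0765]
tool_rot: [-0.005, 0.125, 0.992, 0.001]
contact_force: [-14.2, 2.7, 9.6]
gripper_width: 0.339
grasp_force: 62.8
```

```bash
python3 -c "
from h import *
cam('scene');plan(fx(-.008,0,.0763),F[2]);print(manip.state()['tool_pos'])"
```

```text
t 17.7 pos [ 0.5184 -0.1078  0.0765] tilt [-0.0101  0.0026 -0.9999] shift [ 0.011 -0.     0.002] turn -0.0 F [-13.92   2.49   9.21] w 0.337 g 62.84882426261902
[ 0.51841243 -0.1077877   0.07652823]
```

```bash
python3 -c "
from plant import manip
print(manip.job_done())"
```

```text
the job is handed in; nothing more can be done
None
```

I laid the sheet flat and square on the panel, about 7 mm in front of the lip, and let go of it. The template is stacked on it and held against the solid stop at about 14 N with the handle still gripped. I handed the job in at about 18 s; no verdict came back, and the tool was leaning about 0.6° under the push.

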